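Un-nest a parts bin and stack it on the sloping stand

TASK

On the sloping stand two long grey stack-nest bins sit one inside the other. Lift the upper bin out, turn it end for end (half a turn), and set it back square on the lower bin so that all four of its feet rest in the shallow ledge pockets of the lower bin's rim instead of nesting; keep hold of it until it rests on the lower bin, then let go. Leave the tape roll, the tape measure and the tin where they are.

Things in the scene. Friction and masses are not known exactly. Their poses are not given: they have to be found in the camera images.
- upper_mid (a point): centre of the upper, loose grey bin, 40 mm above its underside and 40 mm below its rim. Bin 160 long (its x) x 68 wide (y) x 80 mm high (z, up out of its mouth), about 0.22 kg. Its top 42 mm is a straight-sided band 68 mm wide: grip it across that. Nested at the start, with the whole band standing free above the lower bin's rim; only its weight holds it there
- upper_bin: the same bin, origin at the centre of its underside, axes as for upper_mid. Below the band the body is about 46 mm wide and 148 long, with four foot ribs on its sides, two a side, at x = +52 and x = -28 mm; each is 10 mm wide along x, they measure 59 mm over both sides and reach down to the underside
- upper_label (a point): middle of the end face of the upper bin that carries a blank white label: at x = -80 mm of the bin, 60 mm above its underside; at the start it is at the low end of the slope, above the lower bin's own label
- lower_rim (a point): centre of the mouth of the lower bin, level with its rim; its x runs up the slope, away from the label, z is square to the slope. At x = -52 and +28 mm each side rim (8.5 mm thick) has a ledge pocket 14 mm wide, 5 mm deep, for the feet of a turned bin: about 2 mm play each way. Stacked so, upper_mid is 35 mm above this point along z; feet that miss the pockets stand 5 mm higher
- lower_bin: the lower bin, same shape as the upper one, fixed to the stand; origin at the centre of its underside, 80 mm below lower_rim along its z, axes as for lower_rim. At x = +52 and -28 mm its rims have through slots 14 mm wide into which the feet of an unturned bin sink until its band sits on the rim (nested: upper underside 38 mm below lower_rim)
- stand: fixed grey sheet-metal stand, 176 x 84 mm on the bench, with a deck that slopes up at 28 degrees along its x, away from the robot; origin on the bench under its middle
- tape_roll: roll of silver tape lying on the bench, about 100 mm across and 48 mm high; leave alone
- tape_rule: tape measure on the bench, 38 x 84 x 64 mm; leave alone
- tin: round tin on the bench, 75 mm across, 58 mm high; leave alone

How it is judged:
By the outcome, as a careful person would: the job done as asked, in the order asked, and still so for the second after the job is handed in, with the robot touching nothing.
It also fails if it takes over 51 s, if anything falls off the work surface, if the arm or the gripper's body presses on something with over 40 N, if the wrist force passes 120 N, or if a joint passes its speed limit or range.

ROBOT

A 6-joint arm with a two-finger parallel gripper is mounted at the origin on a cart in front of the work surface, level with it; the furniture and walls round the work are solid. World frame = base frame: x ahead of the robot, y to its left, z up, the work surface at z = 0. Lengths are in m, angles in rad, forces in N, time in s.
With the tool pointing down it reaches from about 0.3 to 0.875 m from the base axis. Payload 6.4 kg.
Tool frame: the origin (TCP) lies at the very end of the fingers, on their centre line; the grasp point (between the pads) lies 19 mm behind it; z points along the fingers, y is the line along which they close (so a half turn about z gives the same grasp; the last joint's range is limited). The gripper opens to 85 mm and grips with 20 to 120 N. Pads are 22 mm wide; open, the fingers measure 114 mm over their backs; the gripper's body (76 mm by 85 mm) begins 54 mm behind the grasp point. The pads swing forward as they close: fully open they stand 13 mm farther back than shut.
Start: joints at [0.925, 0.181, 1.607, -0, 1.354, -0.206], TCP at [0.245, 0.52, 0.231] pointing down, gripper open.
Joint ranges: [-2.99, 2.99], [-0.89, 2.07], [0.3, 2.58], [-1.14, 4.28], [0, 2.63], [-3.12, 3.12]. Speed limits (rad/s): [2.57, 2.57, 3.01, 3.14, 3.14, 3.14].

INTERFACE

Orientations are given as a unit quaternion [w, x, y, z].
In Python, from bench import ctrl, camera, calibration, order, outline_of gives the robot as it stands.
- The arm moves only by the tool move_arm, never from a script. Its argument "series" is a list that holds one entry, the list of rows, each a list of 5 numbers: the opening, from 0 (shut) to 1 (fully open), then the shift along the tool's x, y, z in mm, then the turn about the tool's z in rad. A call has exactly 10 rows; each row is the pose to reach, as a shift and turn from the pose commanded when the call began, along the tool's axes at that moment; what a row does not reach only later rows make up. A row lasts 1/12 s, in which the tool goes at most 41.7 mm and 7.16 degrees, less where a joint would pass 70% of its speed; a pose out of reach is approached as far as the arm can. A call with a gripper value outside its range is refused whole. The fingers move at their own pace and stop on an object; the grip force is fixed at half the most. Time passes only in rows, so rows that repeat a pose let the fingers close, or fill a call up. It gives the time, the measured TCP pose, the force, the opening and the grip force at its end, in the units of the state.
- ctrl.get_obs(): the state, without advancing time (a new reading comes with each control period).
- camera(name): name is "scene" or "side" or "wrist"; returns (picture, depth): 400x640x3 uint8, blue, green, red; 400x640 float32, m along the optical axis (not along the pixel's ray), 0 where there is no reading.
- calibration(name): a dict with "intrinsics" (3x3 intrinsics, pixels), "rvec" (rotation vector, rad) and "tvec" (3), from world to camera coordinates, as OpenCV has them. Camera axes: x right, y down, z forward; pixel columns grow to the right and rows downward; lengths in m; the calibration is good to about 2 mm. A picture is of the moment at which its call begins: read the wrist's pose just before it. calibration takes no time and is no camera call; for the wrist camera it gives the pose at the moment of the call.
- order.hand_in(): hands the job in; it is judged then, once.
Trained networks look in the newest picture that a camera, given by its name, has taken for a name from the list of things; names that differ only in an ending like _2 or _b are one class to them, and where a whole thing is asked for, a point or a joint stands for the part that bears it (a point fixed in the world has none). Each returns a list of dicts, best first, with "conf" (0 to 1); they miss things now and then, are a little off and sometimes report something else, mostly with a low value. They report only what shows in the picture. A call takes as long as a camera call.
- outline_of(target, camera): "region" (400x640 bool, what is visible of it) and "bbox" ([centre column, centre row, width, height] in pixels, round what is visible of it).
The state is a dict: "time_s": time; "q": joint angles; "dq": joint speeds; "joint_efforts": joint torques, N m; "eef_pos": TCP position; "eef_rot": TCP orientation; "wrist_force": force on the tool from outside, world axes, zero at the start; "torque": the same for the moment, N m; "opening": opening from 0.0 (shut) to 1.0 (fully open); "grasp_force": force on a finger pad.
Only numpy, scipy, OpenCV 4.12 (cv2) and the standard library are available. Lean on these libraries where they do the work, as an engineer would, in place of code of your own. Each camera call takes 0.05 s, during which the arm holds its last target. There are 200 camera calls.

## Working session

There is one attempt and no reset: what is moved stays moved. The work goes in short steps, Python scripts to look and compute and a tool call to move; the robot and the scene stay as the last step left them, time stands still between calls to the robot, and variables do not carry over. Pictures are saved under pics/ and viewed, at most 10 in all, crops included, and the job is handed in when it is done.

Besides the shell and the picture viewer there is one more tool, called after "Call:" as a command line: name --argument value ..., lists and objects as JSON in quotes. move_arm: Moves the arm, as the interface text tells. Its arguments: {"type":"object","properties":{"series":{"type":"array","items":{"type":"array","items":{"type":"array","items":{"type":"number"}}}}},"required":["series"]}

```bash
ls; mkdir -p pics; cat > h.py <<'E'
import numpy as np, cv2
from scipy.spatial.transform import Rotation as R
from bench import ctrl, camera, calibration, order, outline_of
def cal(n):
    c=calibration(n); return np.array(c["intrinsics"]),cv2.Rodrigues(np.array(c["rvec"],float))[0],np.array(c["tvec"],float).reshape(3)
def cloud(n,depth):
    K,Rm,t=cal(n); v,u=np.mgrid[0:400,0:640]
    p=np.stack([(u-K[0,2])/K[0,0]*depth,(v-K[1,2])/K[1,1]*depth,depth],-1)
    return (p-t)@Rm   # world
def proj(n,P):
    K,Rm,t=cal(n); q=np.atleast_2d(P)@Rm.T+t; q=q@K.T; return q[:,:2]/q[:,2:]
def rot(o): q=o["eef_rot"]; return R.from_quat([q[1],q[2],q[3],q[0]])
E
python3 - <<'E'
from h import *
o=ctrl.get_obs(); print(o)
ims=[]
for n in ["scene","side"]:
    im,d=camera(n); np.savez(f"/tmp/{n}.npz",im=im,d=d)
    for t in ["upper_bin","lower_bin","stand","upper_label","tape_roll","tape_rule","tin"]:
        r=outline_of(t,n); print(n,t,[(round(x["conf"],2),np.round(x["bbox"])) for x in r[:2]])
        if r:
            P=cloud(n,d)[r[0]["region"]&(d>0)]; print(np.round(np.percentile(P,[2,50,98],axis=0),3).tolist())
            np.save(f"/tmp/{n}_{t}.npy",r[0]["region"])
    ims.append(im)
    print(n,"campos",-cal(n)[1].T@cal(n)[2])
cv2.imwrite("pics/a.png",cv2.resize(np.vstack(ims),(800,1000))[:500]);
cv2.imwrite("pics/b.png",cv2.resize(ims[1],(800,500)))
E
```

```text
pics
{'time_s': 0.0, 'q': array([ 9.24718614e-01,  1.81530780e-01,  1.60799762e+00,  2.99745007e-05,
        1.35383135e+00, -2.06308201e-01]), 'dq': array([-0.00034942, -0.00122755,  0.00042134,  0.00238167, -0.00027755,
       -0.00209656]), 'joint_efforts': array([-1.25714741e-03, -4.44869041e+01, -3.51337445e+01, -1.83135294e-04,
        9.02140397e-03, -1.61171454e-05]), 'eef_pos': array([0.24443406, 0.51984589, 0.23039496]), 'eef_rot': array([-3.78588825e-04,  2.18120232e-01,  9.75921505e-01, -7.98460938e-04]), 'wrist_force': array([ 0.01394929, -0.03125228, -0.22671085]), 'torque': array([ 0.04089927,  0.09263914, -0.01601761]), 'grasp_force': 0.0, 'opening': 1.0015003413788277}
scene upper_bin [(0.62, array([287., 207.,  92.,  78.]))]
[[0.425, -0.029, 0.101], [0.498, -0.007, 0.15], [0.568, 0.055, 0.199]]
scene lower_bin [(0.74, array([304., 230.,  91.,  78.]))]
[[0.452, -0.032, 0.034], [0.527, -0.019, 0.099], [0.6, -0.001, 0.159]]
scene stand [(0.89, array([311., 240., 104.,  94.]))]
[[0.457, -0.044, 0.001], [0.545, -0.019, 0.067], [0.623, 0.026, 0.152]]
scene upper_label [(0
[... 736 characters left out ...]
[0.466, -0.027, 0.003], [0.555, 0.038, 0.067], [0.631, 0.058, 0.153]]
side upper_label [(0.65, array([364., 180.,  71.,  67.]))]
[[0.43, -0.023, 0.107], [0.502, 0.038, 0.153], [0.571, 0.06, 0.201]]
side tape_roll [(0.52, array([386., 174.,  10.,   7.])), (0.26, array([364., 180.,  71.,  67.]))]
[[0.455, -0.2, 0.048], [0.462, -0.188, 0.05], [0.472, -0.177, 0.053]]
side tape_rule [(0.9, array([329., 264.,  27.,  33.])), (0.64, array([384., 173.,  12.,  11.]))]
[[0.524, 0.115, 0.001], [0.545, 0.199, 0.049], [0.572, 0.216, 0.067]]
side tin [(0.58, array([286., 205.,  28.,  35.]))]
[[0.665, -0.046, 0.006], [0.696, 0.008, 0.053], [0.734, 0.025, 0.06]]
side campos [0.43347682 0.77719145 0.63737727]
```

View pics/a.png

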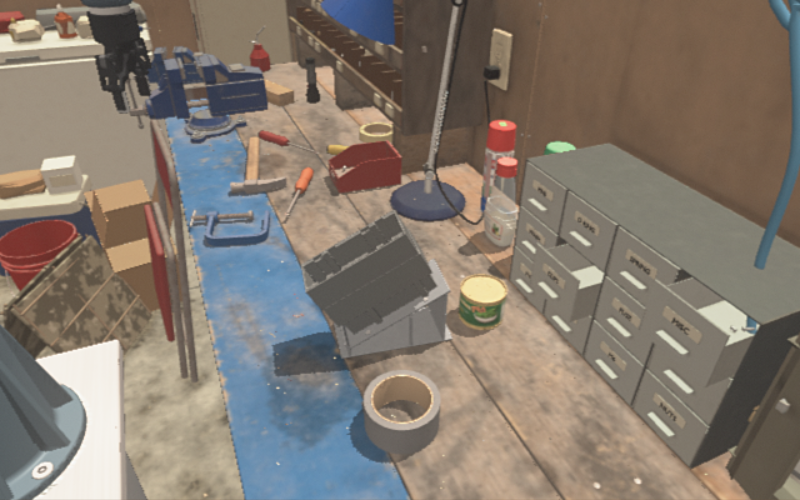

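View pics/b.png

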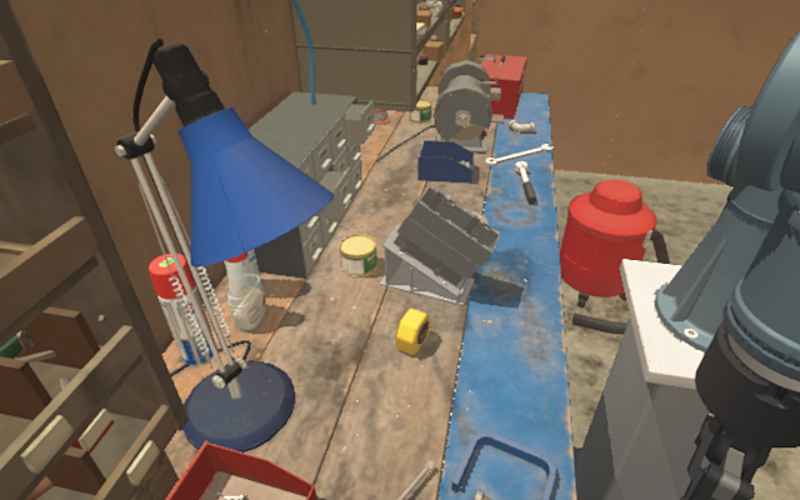

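The scene view shows the nested bins tilted up away from the robot (centre about 375,270 of 800), tape roll at (400,410) and tin at (482,300). The side view shows the bins at about (445,235) and the tape measure at (412,332). Next I fit the side planes of the bins.

```bash
python3 - <<'E'
from h import *
a=np.radians(28)
S=np.array([[np.cos(a),0,np.sin(a)],[0,1,0],[-np.sin(a),0,np.cos(a)]])
from scipy.optimize import least_squares
res={}
for n in ["scene","side"]:
    d=np.load(f"/tmp/{n}.npz")["d"]; C=cloud(n,d)
    for t in ["upper_bin","lower_bin"]:
        m=np.load(f"/tmp/{n}_{t}.npy").astype(np.uint8); m=cv2.erode(m,np.ones((2,2)))>0
        P=C[m&(d>0)]
        s=-1 if n=="scene" else 1
        # outer side plane y=c0+c1*x ; robust
        y0=np.percentile(P[:,1],30 if s<0 else 70)
        Q=P[abs(P[:,1]-y0)<.02]
        f=least_squares(lambda p:Q[:,1]-p[0]-p[1]*(Q[:,0]-.5)-p[2]*(Q[:,2]-.15),[y0,0,0],loss="soft_l1",f_scale=.001)
        L=P@S.T
        r=f.fun
        on=L[:,:][abs(P[:,1]-f.x[0]-f.x[1]*(P[:,0]-.5))<.004]
        print(n,t,len(P),len(Q),"y@.5 %.4f yaw %.4f pit %.3f"%tuple(f.x),"along/up slope extents",np.round(np.percentile(L[:,0],[0.5,2,98,99.5]),4),np.round(np.percentile(on[:,2],[1,50,99]),4))
E
```

```text
scene upper_bin 3598 1998 y@.5 -0.0186 yaw -0.1691 pit 0.014 along/up slope extents [0.4296 0.4333 0.5879 0.5921] [-0.1225 -0.0999 -0.0802]
scene lower_bin 2529 2458 y@.5 -0.0262 yaw -0.0663 pit -0.174 along/up slope extents [0.4325 0.4366 0.5872 0.5944] [-0.1973 -0.1459 -0.1235]
side upper_bin 2229 1206 y@.5 0.0505 yaw -0.1512 pit -0.014 along/up slope extents [0.4351 0.4376 0.5916 0.5954] [-0.1265 -0.1039 -0.0837]
side lower_bin 1472 1340 y@.5 0.0588 yaw -0.2418 pit 0.178 along/up slope extents [0.444  0.4473 0.5926 0.5964] [-0.1814 -0.1497 -0.1291]
```

```bash
python3 - <<'E'
from h import *
a=np.radians(28)
S0=np.array([[np.cos(a),0,np.sin(a)],[0,1,0],[-np.sin(a),0,np.cos(a)]])
yaw=-.16; S=S0@R.from_euler("z",yaw).as_matrix().T
for n in ["scene","side"]:
    d=np.load(f"/tmp/{n}.npz")["d"]; C=cloud(n,d)
    m=np.load(f"/tmp/{n}_upper_bin.npy")
    L=C[m&(d>0)]@S.T
    # image of rims: heights of points above; histogram
    top=L[:,2]; 
    print(n,"x",np.round(np.percentile(L[:,0],[.5,1,2,98,99,99.5]),4),"y",np.round(np.percentile(L[:,1],[1,2,5,50,95,98,99]),4),"z",np.round(np.percentile(top,[1,2,50,90,95,98,99]),4))
o=ctrl.get_obs()
print(rot(o).as_matrix().round(3))
E
```

```text
scene x [0.4003 0.4247 0.4262 0.5829 0.5835 0.5836] y [0.0589 0.0592 0.0597 0.0651 0.127  0.1284 0.1303] z [-0.1225 -0.1204 -0.0963 -0.0799 -0.0791 -0.0786 -0.0784]
side x [0.4273 0.4281 0.4296 0.5851 0.5866 0.5962] y [-0.2565  0.0619  0.0637  0.1264  0.1314  0.1321  0.1324] z [-0.2939 -0.1218 -0.0958 -0.079  -0.078  -0.0772 -0.0768]
[[-0.905  0.426 -0.   ]
 [ 0.426  0.905 -0.   ]
 [ 0.    -0.    -1.   ]]
```

```bash
cat >> h.py <<'E'
a=np.radians(28)
S0=np.array([[np.cos(a),0,np.sin(a)],[0,1,0],[-np.sin(a),0,np.cos(a)]])
def Sm(yaw): return S0@R.from_euler("z",yaw).as_matrix().T
def togo(P,yaw=None):
    o=ctrl.get_obs(); M=rot(o).as_matrix(); d=M.T@(np.array(P)-o["eef_pos"])*1000
    print("t",round(o["time_s"],2),"eef",o["eef_pos"].round(4),"shift",d.round(1),"F",o["wrist_force"].round(1),"open",round(o["opening"],3))
    if yaw is not None:
        cur=np.arctan2(M[1,1],M[0,1]); print("turn",round(-((yaw+np.pi/2-cur+np.pi/2)%np.pi-np.pi/2),3))
E
python3 - <<'E'
from h import *
S=Sm(-.16)
for z in (-.1185,-.0925,-.0785): print(S.T@[.505,.0955,z])
P=S.T@[.505,.0955,-.0925]-[0,0,.025]; print(P)
togo(P+[0,0,.12],-.16)
E
```

```text
[0.51033002 0.01437879 0.13245385]
[0.49827967 0.01632347 0.15541049]
[0.49179101 0.01737061 0.16777175]
[0.49827967 0.01632347 0.13041049]
t 0.8 eef [0.2448 0.5203 0.2313] shift [-443.9 -348.1  -19.1] F [-0.5  0.1 -0.6] open 0.995
turn -0.28
```

Call:
move_arm --series '[[[1, -32, -25, -20, -0.03], [1, -64, -50, -20, -0.06], [1, -96, -75, -20, -0.09], [1, -128, -100, -20, -0.12], [1, -160, -125, -20, -0.15], [1, -192, -150, -20, -0.18], [1, -224, -175, -20, -0.21], [1, -256, -200, -20, -0.24], [1, -288, -225, -20, -0.27], [1, -320, -250, -20, -0.28]]]'

```text
time_s: 1.63
eef_pos: [0.4284, 0.156, 0.2517]
eef_rot: [0.001, 0.079, 0.997, 0.0]
wrist_force: [-0.6, 0.1, -0.0]
opening: 1.001
grasp_force: 0.0
```

```bash
python3 - <<'E'
from h import *
togo([.498,.0163,.25],-.16)
E
```

```text
t 1.63 eef [0.4284 0.156  0.2517] shift [ -90.7 -127.     1.7] F [-0.6  0.1 -0. ] open 1.001
turn 0.002
```

Call:
move_arm --series '[[[1, -23, -32, 0, 0], [1, -46, -64, 0, 0], [1, -69, -96, 0, 0], [1, -91, -127, 0, 0], [1, -91, -127, 0, 0], [1, -91, -127, 0, 0], [1, -91, -127, 0, 0], [1, -91, -127, 0, 0], [1, -91, -127, 0, 0], [1, -91, -127, 0, 0]]]'

```text
time_s: 2.47
eef_pos: [0.4972, 0.0192, 0.2514]
eef_rot: [0.0, 0.079, 0.997, 0.0]
wrist_force: [-0.1, -0.2, 0.0]
opening: 0.999
grasp_force: 0.0
```

```bash
python3 - <<'E'
from h import *
togo([.498,.0163,.13],-.16)
c=cal("wrist"); 
im,d=camera("wrist"); print("cam",-c[1].T@c[2])
S=Sm(-.16)
C=cloud("wrist",d)
for t in ["upper_bin"]:
    r=outline_of(t,"wrist"); print(t,[(x["conf"],x["bbox"]) for x in r[:2]])
    if r:
        m=r[0]["region"]; L=C[m&(d>0)]@S.T; np.save("/tmp/L.npy",L)
        print("x",np.percentile(L[:,0],[.5,1,2,98,99,99.5]).round(4),"y",np.percentile(L[:,1],[.5,1,2,5,50,95,98,99]).round(4),"z",np.percentile(L[:,2],[1,2,50,90,95,98,99]).round(4))
    # predicted corners
pts=np.array([[.505+sx*.08,.0955+sy*.034,-.0785] for sx,sy in [(1,1),(1,-1),(-1,-1),(-1,1)]])@S
uv=proj("wrist",pts); print(uv)
cv2.polylines(im,[uv.astype(int)],True,(0,0,255),1)
cv2.imwrite("pics/c.png",im)
E
```

```text
t 2.47 eef [0.4972 0.0192 0.2514] shift [ -1.2  -2.7 121.4] F [-0.1 -0.2  0. ] open 0.999
turn 0.002
cam [0.4194536  0.03215468 0.39547078]
upper_bin [(0.58, [317.7, 197.2, 95.0, 210.5])]
x [0.424  0.4248 0.4252 0.5799 0.5811 0.5818] y [0.0625 0.063  0.0636 0.0648 0.0954 0.127  0.1282 0.1289] z [-0.1549 -0.1547 -0.1164 -0.0767 -0.0763 -0.0758 -0.0756]
[[364.9436271  306.42750327]
 [269.12787106 306.27322692]
 [275.49736629  96.90105618]
 [360.4128202   97.13384554]]
```

View pics/c.png

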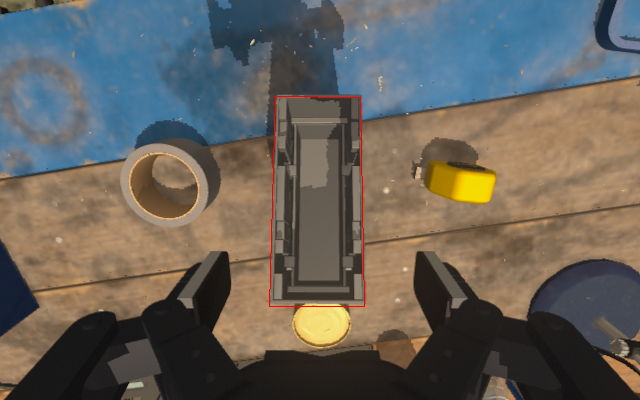

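```bash
python3 - <<'E'
from h import *
im,d=camera("wrist"); C=cloud("wrist",d); o=ctrl.get_obs(); 
T=(C-o["eef_pos"])@rot(o).as_matrix()*1000
for (x0,x1,y0,y1) in [(170,232,245,330),(410,480,245,330)]:
    q=T[y0:y1,x0:x1][(d[y0:y1,x0:x1]>0)&(d[y0:y1,x0:x1]<.2)]
    print(len(q),np.percentile(q,[1,5,50,95,99],axis=0).round(1))
S=Sm(-.16); P=S.T@[.503,.0957,-.077-.014]; print(P); togo(P-[0,0,.027],-.16)
E
```

```text
3632 [[ -8.5 -55.1 -73.4]
 [ -5.6 -53.4 -66.9]
 [ 10.1 -42.3 -41.7]
 [ 14.2 -39.4 -19.9]
 [ 18.6 -31.9 -16.1]]
3839 [[ -8.4  33.1 -73.5]
 [ -5.5  40.9 -67.1]
 [ 10.9  43.7 -42.7]
 [ 14.4  54.7 -20.4]
 [ 18.6  56.5 -16.2]]
[0.49587298 0.01691445 0.15579597]
t 2.62 eef [0.4974 0.0187 0.2514] shift [  1.3  -2.  122.6] F [0.6 0.6 0.1] open 0.999
turn 0.001
```

Call:
move_arm --series '[[[1, 1, -2, 30, 0], [1, 1, -2, 60, 0], [1, 1, -2, 85, 0], [1, 1, -2, 105, 0], [1, 1, -2, 115, 0], [1, 1, -2, 122, 0], [1, 1, -2, 122, 0], [0.6, 1, -2, 122, 0], [0.5, 1, -2, 122, 0], [0.5, 1, -2, 122, 0]]]'

```text
time_s: 3.45
eef_pos: [0.4974, 0.016, 0.131]
eef_rot: [0.001, 0.08, 0.997, -0.0]
wrist_force: [-0.4, 1.5, 3.1]
opening: 0.789
grasp_force: 67.7
```

Call:
move_arm --series '[[[0.5, 0, 0, 0, 0], [0.5, 0, 0, 0, 0], [0.5, 0, 0, 0, 0], [0.5, 0, 0, -6, 0], [0.5, 0, 0, -14, 0], [0.5, 0, 0, -24, 0], [0.5, 0, 0, -36, 0], [0.5, 0, 0, -50, 0], [0.5, 0, 0, -64, 0], [0.5, 0, 0, -64, 0]]]'

```text
time_s: 4.28
eef_pos: [0.4976, 0.0159, 0.1962]
eef_rot: [0.002, 0.08, 0.997, -0.0]
wrist_force: [1.1, 0.7, -1.2]
opening: 0.787
grasp_force: 69.8
```

```bash
python3 - <<'E'
from h import *
o=ctrl.get_obs(); im,d=camera("side"); print(o["wrist_force"],o["torque"])
cv2.imwrite("pics/d.png",cv2.resize(im[100:300,260:480],(660,600),interpolation=cv2.INTER_CUBIC))
E
```

```text
[ 1.1455036   0.73112539 -1.24897978] [-0.0336904  -0.03615927 -0.03201091]
```

View pics/d.png

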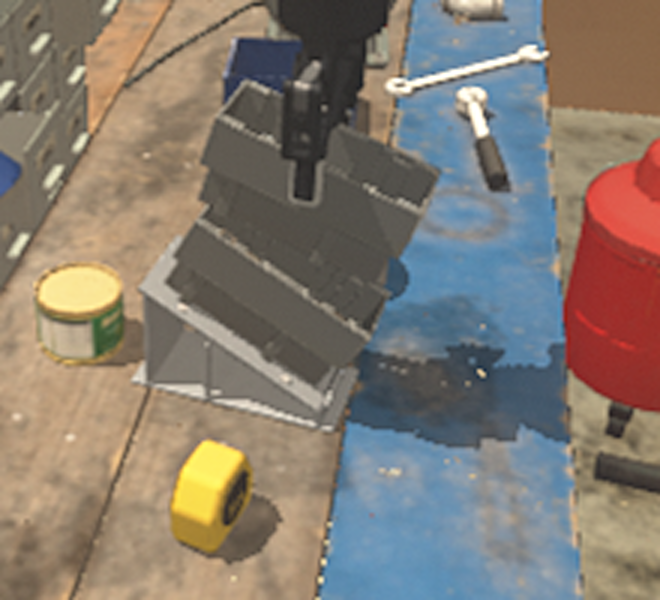

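The bin is out and gripped at the middle of its band. It has already swung partly level in the grip. I lift clear and turn it.

Call:
move_arm --series '[[[0.5, 0, 0, -15, 0], [0.5, 0, 0, -30, 0], [0.5, 0, 0, -50, 0], [0.5, 0, 0, -70, 0.1], [0.5, 0, 0, -90, 0.2], [0.5, 0, 0, -100, 0.32], [0.5, 0, 0, -100, 0.44], [0.5, 0, 0, -100, 0.56], [0.5, 0, 0, -100, 0.68], [0.5, 0, 0, -100, 0.8]]]'

```text
time_s: 5.17
eef_pos: [0.4963, 0.0161, 0.2929]
eef_rot: [0.0, 0.464, 0.886, 0.0]
wrist_force: [0.3, -0.2, -2.6]
opening: 0.789
grasp_force: 69.8
```

Call:
move_arm --series '[[[0.5, 0, 0, 0, 0.12], [0.5, 0, 0, 0, 0.24], [0.5, 0, 0, 0, 0.36], [0.5, 0, 0, 0, 0.48], [0.5, 0, 0, 0, 0.6], [0.5, 0, 0, 0, 0.72], [0.5, 0, 0, 0, 0.84], [0.5, 0, 0, 0, 0.96], [0.5, 0, 0, 0, 1.08], [0.5, 0, 0, 0, 1.2]]]'

```text
time_s: 6.0
eef_pos: [0.4963, 0.0161, 0.2928]
eef_rot: [0.0, 0.883, 0.469, -0.0]
wrist_force: [0.2, -0.2, -1.4]
opening: 0.787
grasp_force: 69.8
```

Call:
move_arm --series '[[[0.5, 0, 0, 0, 0.12], [0.5, 0, 0, 0, 0.24], [0.5, 0, 0, 0, 0.36], [0.5, 0, 0, 0, 0.48], [0.5, 0, 0, 0, 0.6], [0.5, 0, 0, 0, 0.72], [0.5, 0, 0, 0, 0.84], [0.5, 0, 0, 0, 0.96], [0.5, 0, 0, 0, 1.08], [0.5, 0, 0, 0, 1.14]]]'

```text
time_s: 6.83
eef_pos: [0.4963, 0.0161, 0.2928]
eef_rot: [-0.0, 0.997, -0.082, 0.0]
wrist_force: [0.4, -0.5, -2.2]
opening: 0.788
grasp_force: 69.8
```

```bash
python3 - <<'E'
from h import *
o=ctrl.get_obs(); togo(o["eef_pos"],-.16); print(o["q"].round(2))
im,d=camera("side")
for n in ["side","scene"]:
    im,d=camera(n); C=cloud(n,d); c=(C-o["eef_pos"])@R.from_euler("z",-.16).as_matrix()
    np.savez(f"/tmp/{n}2.npz",im=im,d=d,c=c)
    for t in ["upper_bin","lower_bin"]:
        r=outline_of(t,n)
        if not r: print(n,t,"none"); continue
        m=r[0]["region"]; q=c[m&(d>0)]; print(n,t,r[0]["conf"],r[0]["bbox"])
        cv2.drawContours(im,cv2.findContours(m.astype(np.uint8),0,1)[0],-1,(0,0,255) if t[0]=="u" else (0,255,0),1)
        if t[0]=="u":
            uv=q[:,[0,2]].astype(np.float32)
            print(cv2.minAreaRect(uv*1000)); np.save(f"/tmp/{n}_u2.npy",q)
        else:
            L=(C[m&(d>0)])@Sm(-.16).T
            print(n,"x",np.percentile(L[:,0],[.5,1,2,98,99,99.5]).round(4),"y",np.percentile(L[:,1],[.5,1,2,50,98,99]).round(4),"z",np.percentile(L[:,2],[1,50,90,95,98,99]).round(4))
    if n=="side": cv2.imwrite("pics/e.png",cv2.resize(im[60:260,240:500],(780,600),interpolation=cv2.INTER_CUBIC))
E
```

```text
t 6.83 eef [0.4963 0.0161 0.2928] shift [0. 0. 0.] F [ 0.4 -0.5 -2.2] open 0.788
turn -0.004
[-0.21 -0.05  1.72  0.    1.46  1.53]
side upper_bin 0.92 [367.4, 119.2, 83.8, 55.4]
((67.66033935546875, -150.36074829101562), (221.99693298339844, 503.42279052734375), 36.134521484375)
side lower_bin 0.73 [352.5, 194.5, 75.3, 65.2]
side x [0.4309 0.4316 0.4322 0.5842 0.5861 0.5869] y [-0.0339  0.0618  0.0626  0.1184  0.1318  0.1321] z [-0.2002 -0.1436 -0.1215 -0.1201 -0.1193 -0.1189]
scene upper_bin 0.8 [278.1, 133.1, 108.6, 74.2]
((55.82234191894531, -114.39918518066406), (271.0539855957031, 364.930908203125), 3.6551265716552734)
scene lower_bin 0.59 [300.6, 224.2, 93.8, 84.3]
scene x [0.4263 0.4276 0.4284 0.5836 0.5854 0.5855] y [0.0588 0.0591 0.0593 0.0725 0.1284 0.2333] z [-0.2185 -0.1447 -0.1225 -0.1214 -0.1207 -0.1203]
```

View pics/e.png

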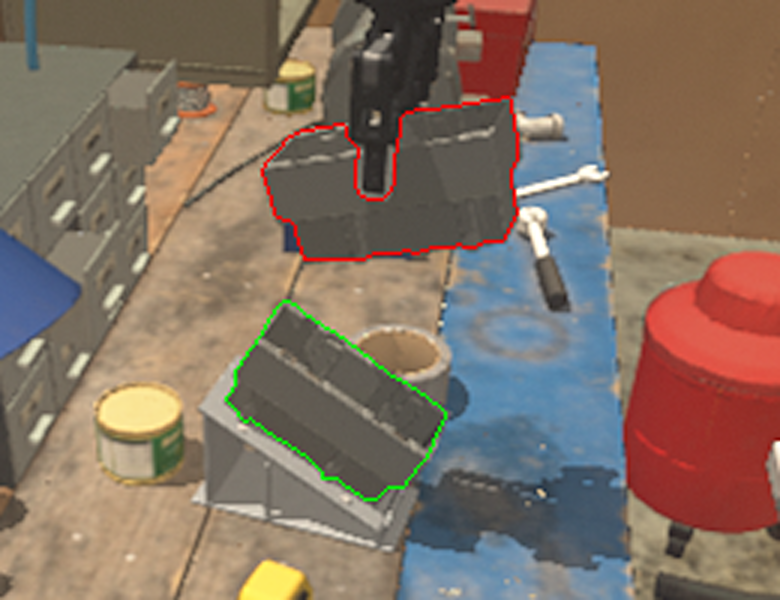

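```bash
cat > bt.py <<'E'
from h import *
# fit held bin: (x,z) of pad in bin frame & tilt, by comparing clouds of both cams in the frame of yaw at TCP
def fit(qs):
    q=np.vstack([q[(abs(q[:,1])<.05)&(np.linalg.norm(q,axis=1)<.16)] for q in qs])
    best=[]
    for th in np.radians(np.arange(-40,41,.5)):
        x=q[:,0]*np.cos(th)+q[:,2]*np.sin(th); z=-q[:,0]*np.sin(th)+q[:,2]*np.cos(th)
        X=np.percentile(x,[.7,99.3]); Z=np.percentile(z,[1,99])
        best.append((np.ptp(Z)*np.ptp(X),np.degrees(th),X,Z))
    return min(best,key=lambda b:b[0])
E
python3 - <<'E'
from bt import *
qs=[np.load(f"/tmp/{n}_u2.npy") for n in ["side","scene"]]
for k in (qs,qs[:1],qs[1:]): b=fit(k); print(b[1],b[2].round(4),b[3].round(4))
L=np.array([.505,.0955,-.120]); S=Sm(-.16); print("rim",L@S,"E",(L+[.08,0,0])@S)
E
```

```text
-17.5 [-0.0844  0.0741] [-0.0408  0.0394]
-17.0 [-0.0834  0.0747] [-0.0386  0.0399]
-17.5 [-0.0845  0.0735] [-0.0415  0.0372]
rim [0.51102523 0.0142666  0.13112943] E [0.58075883 0.00301303 0.16868715]
```

```bash
cat > arc.py <<'E'
from h import *
L=np.array([.505,.0955,-.120]); S=Sm(-.16); E=(L+[.08,0,0])@S; u=np.array([np.cos(-.16),np.sin(-.16),0]); k=np.array([0,0,1.])
def tcp(th,a,h=.0665,up=0):
    c,s=np.cos(np.radians(th)),np.sin(np.radians(th))
    return E+u*(-a*c-h*s)+k*(-a*s+h*c+up-.028)
E
python3 - <<'E'
from arc import *
print(rot(ctrl.get_obs()).as_matrix().round(3))
togo(tcp(-17,.065,up=.012),-.16)
for th in range(-17,29,5): print(th); togo(tcp(th,.065))
E
```

```text
[[ 0.988 -0.156 -0.   ]
 [-0.156 -0.988 -0.   ]
 [ 0.     0.    -1.   ]]
t 7.18 eef [0.4963 0.0161 0.2932] shift [42.8 -0.4 57.9] F [ 1.  -0.9 -1.5] open 0.787
turn 0.003
-17
t 7.18 eef [0.4963 0.0161 0.2932] shift [42.8 -0.4 69.9] F [ 1.  -0.9 -1.5] open 0.787
-12
t 7.18 eef [0.4963 0.0161 0.2932] shift [35.8 -0.4 73.9] F [ 1.  -0.9 -1.5] open 0.787
-7
t 7.18 eef [0.4963 0.0161 0.2932] shift [29.1 -0.4 78.6] F [ 1.  -0.9 -1.5] open 0.787
-2
t 7.18 eef [0.4963 0.0161 0.2932] shift [22.9 -0.5 83.8] F [ 1.  -0.9 -1.5] open 0.787
3
t 7.18 eef [0.4963 0.0161 0.2932] shift [17.1 -0.5 89.5] F [ 1.  -0.9 -1.5] open 0.787
8
t 7.18 eef [0.4963 0.0161 0.2932] shift [11.9 -0.5 95.7] F [ 1.  -0.9 -1.5] open 0.787
13
t 7.18 eef [0.4963 0.0161 0.2932] shift [  7.2  -0.5 102.3] F [ 1.  -0.9 -1.5] open 0.787
18
t 7.18 eef [0.4963 0.0161 0.2932] shift [  3.1  -0.5 109.3] F [ 1.  -0.9 -1.5] open 0.787
23
t 7.18 eef [0.4963 0.0161 0.2932] shift [ -0.3  -0.5 116.7] F [ 1.  -0.9 -1.5] open 0.787
28
t 7.18 eef [0.4963 0.0161 0.2932] shift [ -3.1  -0.5 124.3] F [ 1.  -0.9 -1.5] open 0.787
```

Call:
move_arm --series '[[[0.5, 15, 0, 15, 0], [0.5, 30, 0, 35, 0], [0.5, 43, 0, 55, 0], [0.5, 43, 0, 60, 0], [0.5, 43, 0, 65, 0], [0.5, 43, 0, 69, 0], [0.5, 40, 0, 72, 0], [0.5, 36, 0, 74, 0], [0.5, 32, 0, 76, 0], [0.5, 29, 0, 78, 0]]]'

```text
time_s: 8.02
eef_pos: [0.5266, 0.0113, 0.2182]
eef_rot: [0.0, 0.997, -0.079, 0.003]
wrist_force: [2.0, -0.2, 6.2]
opening: 0.785
grasp_force: 70.4
```

```bash
python3 - <<'E'
from arc import *
for th in (-7,3,13,23): togo(tcp(th,.065))
o=ctrl.get_obs(); print(o["torque"])
E
```

```text
t 8.02 eef [0.5266 0.0113 0.2182] shift [-1.6 -0.5  3.6] F [ 2.  -0.2  6.2] open 0.785
t 8.02 eef [0.5266 0.0113 0.2182] shift [-13.7  -0.5  14.4] F [ 2.  -0.2  6.2] open 0.785
t 8.02 eef [0.5266 0.0113 0.2182] shift [-23.7  -0.5  27.2] F [ 2.  -0.2  6.2] open 0.785
t 8.02 eef [0.5266 0.0113 0.2182] shift [-31.3  -0.6  41.5] F [ 2.  -0.2  6.2] open 0.785
[-0.16893655 -0.8408047  -0.04828126]
```

Call:
move_arm --series '[[[0.5, -4, 0, 3, 0], [0.5, -8, 0, 7, 0], [0.5, -12, 0, 11, 0], [0.5, -15, 0, 15, 0], [0.5, -18, 0, 19, 0], [0.5, -21, 0, 23, 0], [0.5, -24, 0, 27, 0], [0.5, -26, 0, 31, 0], [0.5, -28, 0, 35, 0], [0.5, -29, 0, 38, 0]]]'

```text
time_s: 8.85
eef_pos: [0.4955, 0.0163, 0.1787]
eef_rot: [0.0, 0.997, -0.079, 0.0]
wrist_force: [-6.4, -0.0, 8.4]
opening: 0.785
grasp_force: 77.3
```

```bash
cat > look.py <<'E'
from bt import *
import sys
o=ctrl.get_obs(); print("t",o["time_s"],"F",o["wrist_force"].round(1),"T",o["torque"].round(2),o["eef_pos"].round(4))
qs=[];ims=[]
for n in ["side","scene"]:
    im,d=camera(n); c=(cloud(n,d)-o["eef_pos"])@R.from_euler("z",-.16).as_matrix()
    r=outline_of("upper_bin",n); 
    if r:
        print(n,r[0]["conf"],np.round(r[0]["bbox"])); qs.append(c[r[0]["region"]&(d>0)])
        b=fit(qs[-1:]); print(n,b[1],b[2].round(4),b[3].round(4))
    x0,y0=(270,90) if n=="side" else (200,100)
    ims.append(cv2.resize(im[y0:y0+170,x0:x0+180],(396,374),interpolation=cv2.INTER_CUBIC))
if qs: b=fit(qs); print(b[1],b[2].round(4),b[3].round(4))
cv2.imwrite(f"pics/{sys.argv[1]}.png",np.hstack(ims))
E
python3 look.py f
```

```text
t 8.85 F [-6.4 -0.   8.4] T [-0.23  0.32 -0.15] [0.4955 0.0163 0.1787]
side 0.74 [362. 165.  80.  69.]
side 22.0 [-0.0607  0.0964] [-0.0402  0.0397]
scene 0.97 [286. 188.  95.  80.]
scene 22.0 [-0.0629  0.0934] [-0.0393  0.0376]
22.0 [-0.0627  0.0951] [-0.0394  0.0391]
```

View pics/f.png

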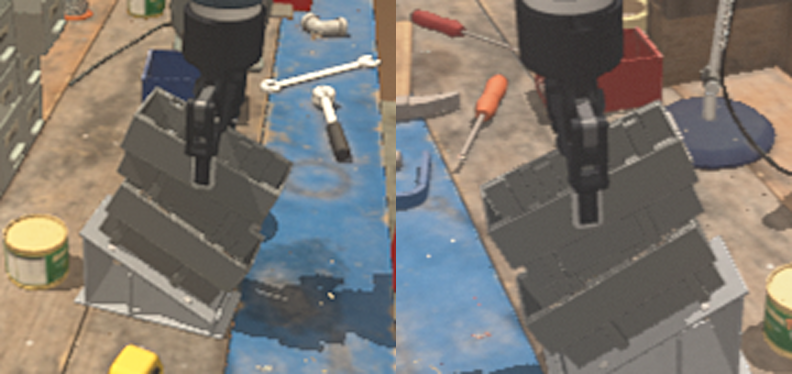

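```bash
python3 - <<'E'
from arc import *
for th in (23,28): togo(tcp(th,.065),-.16)
E
```

```text
t 9.05 eef [0.4952 0.0163 0.1782] shift [ 0.7 -0.5  1.7] F [-3.9  0.   4.4] open 0.787
turn 0.002
t 9.05 eef [0.4952 0.0163 0.1782] shift [-2.  -0.5  9.3] F [-3.9  0.   4.4] open 0.787
turn 0.002
```

Call:
move_arm --series '[[[0.5, -1, 0, 2, 0], [0.5, -2, 0, 4, 0], [0.5, -2, 0, 5, 0], [0.5, -3, 0, 6, 0], [0.5, -3, 0, 7, 0], [0.5, -3, 0, 8, 0], [0.5, -3, 0, 8, 0], [0.5, -3, 0, 8, 0], [0.5, -3, 0, 8, 0], [0.5, -3, 0, 8, 0]]]'

```text
time_s: 9.88
eef_pos: [0.4924, 0.0168, 0.1706]
eef_rot: [0.0, 0.997, -0.079, -0.0]
wrist_force: [-5.6, -0.0, 8.4]
opening: 0.788
grasp_force: 78.9
```

```bash
python3 look.py g; python3 - <<'E'
from arc import *
togo(tcp(28,.065),-.16)
E
```

```text
t 9.8833 F [-5.6 -0.   8.4] T [-0.11  0.12 -0.15] [0.4924 0.0168 0.1706]
side 0.97 [361. 167.  78.  70.]
side 27.0 [-0.0582  0.0993] [-0.0414  0.0384]
27.0 [-0.0582  0.0993] [-0.0414  0.0384]
t 10.08 eef [0.4924 0.0167 0.1706] shift [ 0.8 -0.5  1.7] F [-5.1  0.3  7.7] open 0.781
turn 0.002
```

```bash
python3 - <<'E'
from arc import *
o=ctrl.get_obs(); l=S@o["eef_pos"]; print(l, "upper centre - lower (side):", l[0]+.0205-.5088)
M=rot(o).as_matrix()
for v in ([-.01,0,0],[0,0,-.01]): print(v,(M.T@(np.array(v)@S)*1000).round(2))
for n in ["scene","wrist"]:
    im,d=camera(n); r=outline_of("upper_bin",n); print(n,[(x["conf"],np.round(x["bbox"])) for x in r])
    if r:
        for yw in (-.16,-.14,-.18):
            Q=cloud(n,d)[r[0]["region"]&(d>0)]@Sm(yw).T
            print(n,yw,np.percentile(Q[:,0],[1,2,98,99]).round(4),np.percentile(Q[:,1],[1,2,98,99]).round(4),np.percentile(Q[:,2],[1,99]).round(4))
E
```

```text
[ 0.50697075  0.09496741 -0.0763382 ] upper centre - lower (side): 0.018670749956257282
[-0.01, 0, 0] [-8.83 -0.02  4.7 ]
[0, 0, -0.01] [4.7  0.01 8.83]
scene [(0.95, array([288., 190.,  96.,  90.])), (0.75, array([387., 241.,  35.,  48.]))]
scene -0.16 [0.4458 0.4472 0.6028 0.6045] [0.057  0.0588 0.1279 0.2986] [-0.2016 -0.0383]
scene -0.14 [0.447  0.4486 0.604  0.6058] [0.0467 0.0484 0.1187 0.2901] [-0.2043 -0.0391]
scene -0.18 [0.4443 0.4454 0.6013 0.6029] [0.0666 0.0679 0.1376 0.307 ] [-0.1988 -0.0374]
wrist [(0.82, array([321., 198., 323., 325.]))]
wrist -0.16 [0.4456 0.446  0.605  0.6053] [0.0629 0.0635 0.1281 0.1287] [-0.1155 -0.0375]
wrist -0.14 [0.4472 0.4476 0.6066 0.607 ] [0.0522 0.0529 0.1176 0.1183] [-0.1164 -0.0383]
wrist -0.18 [0.4438 0.4442 0.6032 0.6036] [0.0732 0.074  0.1387 0.1394] [-0.1146 -0.0365]
```

Call:
move_arm --series '[[[0.5, -1, 0, -2, 0], [0.5, -3, 0, -1, 0], [0.5, -6, 0, 1, 0], [0.5, -9, 0, 3, 0], [0.5, -12, 0, 4, 0], [0.5, -15, 0, 6, 0], [0.5, -17, 0, 7, 0], [0.5, -17, 0, 8, 0], [0.5, -17, 0, 9, 0], [0.5, -17, 0, 9, 0]]]'

```text
time_s: 11.12
eef_pos: [0.4763, 0.0194, 0.1601]
eef_rot: [-0.0, 0.997, -0.079, -0.0]
wrist_force: [0.4, 0.7, -1.8]
opening: 0.789
grasp_force: 77.7
```

```bash
cat > chk.py <<'E'
from arc import *
o=ctrl.get_obs(); print("t",o["time_s"],"tcp slope",(S@o["eef_pos"]).round(4),"F",o["wrist_force"].round(1),"T",o["torque"].round(2))
for n in ["scene","side","wrist"]:
    im,d=camera(n); r=outline_of("upper_bin",n)
    if r:
        Q=cloud(n,d)[r[0]["region"]&(d>0)]@S.T; q=np.percentile(Q[:,0],[1,99])
        print(n,round(r[0]["conf"],2),q.round(4),"c",q.mean().round(4),np.percentile(Q[:,1],[1,99]).round(4),"rim",np.percentile(Q[:,2],[98,99]).round(4))
        # rim tilt: top points height along x
        for lo,hi in((.44,.47),(.54,.58)):
            k=(Q[:,0]>lo)&(Q[:,0]<hi)&(Q[:,2]<-.02)
            if k.sum()>20: print("   rim",lo,np.percentile(Q[k,2],97).round(4))
E
python3 chk.py
```

```text
t 11.1167 tcp slope [ 0.4876  0.095  -0.078 ] F [ 0.4  0.7 -1.8] T [-0.01 -0.07 -0.03]
scene 0.92 [0.4269 0.5852] c 0.5061 [0.0587 0.1279] rim [-0.0405 -0.0399]
   rim 0.44 -0.0405
   rim 0.54 -0.0431
side 0.66 [0.4294 0.5892] c 0.5093 [-0.0757  0.1356] rim [-0.0391 -0.0383]
   rim 0.44 -0.0395
   rim 0.54 -0.0418
```

Call:
move_arm --series '[[[0.5, 0.5, 0, 0.9, 0], [0.5, 0.9, 0, 1.8, 0], [0.5, 1.4, 0, 2.6, 0], [0.5, 1.9, 0, 3.5, 0], [0.5, 2.3, 0, 4.4, 0], [0.5, 2.3, 0, 4.4, 0], [0.5, 2.3, 0, 4.4, 0], [0.5, 2.3, 0, 4.4, 0], [0.5, 2.3, 0, 4.4, 0], [0.5, 2.3, 0, 4.4, 0]]]'

```text
time_s: 12.25
eef_pos: [0.4782, 0.019, 0.1567]
eef_rot: [0.0, 0.997, -0.079, -0.001]
wrist_force: [-7.8, 1.2, 8.7]
opening: 0.79
grasp_force: 79.1
```

```bash
python3 chk.py
```

```text
t 12.25 tcp slope [ 0.4877  0.095  -0.0818] F [-7.8  1.2  8.7] T [ 0.07  0.93 -0.05]
side 0.98 [0.4304 0.587 ] c 0.5087 [0.0622 0.1324] rim [-0.0433 -0.0428]
   rim 0.44 -0.0434
   rim 0.54 -0.0459
wrist 0.91 [0.4263 0.5862] c 0.5062 [0.0629 0.1287] rim [-0.0433 -0.043 ]
   rim 0.44 -0.0424
   rim 0.54 -0.0439
```

Call:
move_arm --series '[[[0.5, 0, 0, 0.5, 0], [0.5, 0, 0, 1, 0], [0.5, 0, 0, 1.5, 0], [0.5, 0, 0, 2, 0], [0.5, 0, 0, 2, 0], [0.5, 0, 0, 2, 0], [0.5, 0, 0, 2, 0], [0.5, 0, 0, 2, 0], [0.5, 0, 0, 2, 0], [0.5, 0, 0, 2, 0]]]'

```text
time_s: 13.38
eef_pos: [0.4782, 0.019, 0.1564]
eef_rot: [0.0, 0.997, -0.079, -0.001]
wrist_force: [-16.0, 2.4, 22.3]
opening: 0.786
grasp_force: 80.6
```

```bash
python3 chk.py; python3 look.py k
```

```text
t 13.3833 tcp slope [ 0.4875  0.095  -0.0821] F [-16.    2.4  22.3] T [ 0.12  1.73 -0.13]
scene 0.87 [0.4275 0.585 ] c 0.5062 [0.0588 0.1276] rim [-0.045  -0.0444]
   rim 0.44 -0.045
   rim 0.54 -0.047
side 0.9 [0.4307 0.5862] c 0.5084 [0.0627 0.1319] rim [-0.0439 -0.0435]
   rim 0.44 -0.0439
   rim 0.54 -0.0458
wrist 0.93 [0.4262 0.5859] c 0.506 [0.063  0.1286] rim [-0.0435 -0.0433]
   rim 0.44 -0.0428
   rim 0.54 -0.044
t 13.6833 F [-16.4   2.8  23.1] T [ 0.08  1.73 -0.08] [0.4782 0.0191 0.1563]
side 0.79 [368. 175.  77.  71.]
side 27.0 [-0.0578  0.0998] [-0.0405  0.0386]
scene 0.76 [281. 198.  99.  85.]
scene 27.0 [-0.0612  0.0979] [-0.0407  0.0372]
27.0 [-0.0605  0.0985] [-0.0406  0.0381]
```

View pics/k.png

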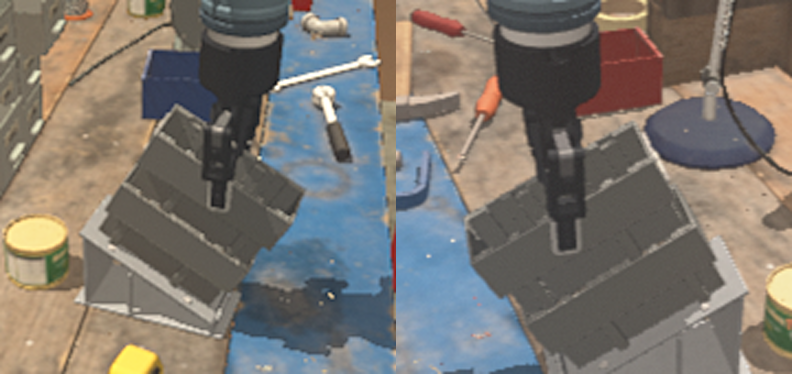

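The bin has come to a hard stop and its rim sits at the stacked height (about 75 mm above the lower rim). I ease off the press, open, and retreat straight up.

Call:
move_arm --series '[[[0.5, 0, 0, -1, 0], [0.5, 0, 0, -2, 0], [0.5, 0, 0, -2.5, 0], [0.6, 0, 0, -2.5, 0], [0.8, 0, 0, -2.5, 0], [0.9, 0, 0, -2.5, 0], [1, 0, 0, -2.5, 0], [1, 0, 0, -2.5, 0], [1, 0, 0, -2.5, 0], [1, 0, 0, -2.5, 0]]]'

```text
time_s: 14.72
eef_pos: [0.4788, 0.0189, 0.1563]
eef_rot: [0.0, 0.997, -0.079, 0.0]
wrist_force: [0.6, -0.4, 0.1]
opening: 0.999
grasp_force: 0.0
```

Call:
move_arm --series '[[[1, 0, 0, 0, 0], [1, 0, 0, -5, 0], [1, 0, 0, -12, 0], [1, 0, 0, -25, 0], [1, 0, 0, -45, 0], [1, 0, 0, -70, 0], [1, 0, 0, -100, 0], [1, 0, 0, -125, 0], [1, 0, 0, -140, 0], [1, 0, 0, -140, 0]]]'

```text
time_s: 15.55
eef_pos: [0.4808, 0.0186, 0.3014]
eef_rot: [0.001, 0.997, -0.079, 0.004]
wrist_force: [0.6, -0.2, 0.1]
opening: 1.003
grasp_force: 0.0
```

```bash
python3 chk.py; python3 look.py m; python3 - <<'E'
from h import *
im,d=camera("wrist"); cv2.imwrite("pics/n.png",im)
a=cv2.imread("pics/m.png"); b=cv2.resize(im[40:400,120:520],(440,374)); cv2.imwrite("pics/mn.png",cv2.resize(np.hstack([a,b]),(800,245)))
E
```

```text
t 15.55 tcp slope [0.558  0.095  0.0447] F [ 0.6 -0.2  0.1] T [-0.01  0.03 -0.01]
scene 0.87 [0.4257 0.5837] c 0.5047 [0.0586 0.1277] rim [-0.0459 -0.0456]
   rim 0.44 -0.0464
   rim 0.54 -0.0462
side 0.8 [0.4296 0.5837] c 0.5067 [0.0624 0.1318] rim [-0.0446 -0.0443]
   rim 0.44 -0.0451
   rim 0.54 -0.0451
wrist 0.7 [0.4245 0.5843] c 0.5044 [0.0632 0.1288] rim [-0.0436 -0.0434]
   rim 0.44 -0.0439
   rim 0.54 -0.0434
t 15.85 F [ 0.  -0.8 -0.1] T [-0.02  0.    0.05] [0.478  0.0191 0.2949]
side 0.91 [367. 174.  80.  70.]
side 27.5 [-0.1225  0.0349] [-0.1543 -0.0844]
scene 0.56 [279. 197. 100.  84.]
scene 27.5 [-0.1255  0.0331] [-0.1544 -0.0859]
27.0 [-0.1244  0.0344] [-0.1544 -0.0852]
```

View pics/m.png

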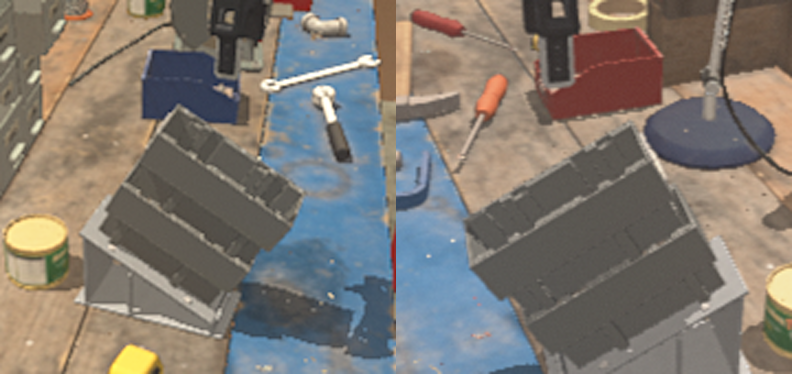

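The bin sits square on the lower one. Its rim is parallel to the slope, about 75 mm above the lower rim, which is the stacked height, and the gripper is well clear.

```bash
python3 -c "
from bench import order
print(order.hand_in())"
```

```text
the job is handed in; nothing more can be done
None
```

The upper bin is turned end for end and stacked on the lower bin. Its measured rim height matches all four feet being in the pockets. It was released only once it was resting there, and the job was handed in at about 16 s.

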